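# Shut the laptop at the end of the day

### The arm

A 6-joint arm with a two-finger parallel gripper is mounted at the origin on the work surface. World frame = base frame: x ahead of the robot, y to its left, z up, the work surface at z = 0. Lengths are in m, angles in rad, forces in N, time in s.
With the tool pointing down it reaches from about 0.225 to 0.875 m from the base axis. Payload 3.4 kg.
Tool frame: the origin (TCP) lies on the centre line of the jaws, within the pads' length; the fingertips stand arm.finger_overhang ahead of it and the grasp point (between the pads) lies 3 mm ahead of it (arm.finger_overhang is the distance from the TCP to the fingertips, in m); z points along the fingers, y is the line along which they close (so a half turn about z gives the same grasp; the last joint's range is limited). The gripper opens to 85 mm and grips with 20 to 120 N. Pads are 22 mm wide; open, the fingers measure 114 mm over their backs; the gripper's body (76 mm by 85 mm) begins 54 mm behind the grasp point. The pads swing forward as they close: fully open they stand 13 mm farther back than shut.
Start: joints at [1.148, 0.276, 1.505, -0, 1.361, -0.121], TCP at [0.171, 0.549, 0.253] pointing down, gripper open.
Joint ranges: [-2.89, 2.89], [-0.75, 2.08], [0.22, 2.7], [-1.18, 4.32], [0.11, 2.71], [-2.7, 2.7]. Speed limits (rad/s): [2.57, 2.57, 3.14, 3.14, 3.14, 3.14].

### API

Orientations are given as a unit quaternion [x, y, z, w].
In Python, from rig import arm gives the robot as it stands.
- The arm moves only by the shell command python3 -m inch 'ROWS' [FORCE]. ROWS is text: rows parted by semicolons, each of 7 numbers parted by spaces: the shift along the tool's x, y, z in cm, then the turn, a rotation vector about the tool's x, y, z in degrees, then the finger opening in cm, from 0 to 8.54. A call has 1 to 5 rows; each row shifts and turns the commanded pose from where the row before left it, along the tool's axes as they then stand; what a row does not reach is not made up. A row lasts 1/10 s, in which the tool goes at most 50 mm and 8.59 degrees, less where a joint would pass 70% of its speed; a pose out of reach is approached as far as the arm can. A call with a gripper value outside its range is refused whole. The fingers move at their own pace and stop on an object; FORCE is the grip in N (left out, the last holds). Time passes only in rows, so rows that do not move let the fingers close. It gives the time, the measured TCP pose, the force, the opening and the grip force at its end, in the units of the state.
- arm.sense(): the state, without advancing time (a new reading comes with each control period).
- arm.read_camera(name): name is "side" or "top" or "wrist"; returns a dict with "image" (480x640x3 uint8, blue, green, red), "camera_matrix" (3x3 intrinsics, pixels), "rvec" (rotation vector, rad) and "tvec" (3), from world to camera coordinates, as OpenCV has them; the wrist camera has in their place "tool_from_camera" (4x4, takes a point from camera to tool coordinates, whose origin is the TCP and whose axes are the flange's). Camera axes: x right, y down, z forward; pixel columns grow to the right and rows downward; lengths in m; the calibration is good to about 2 mm. The wrist camera is an equidistant fisheye: a pixel r from the principal point sees the ray r / f radians off the axis. A picture is of the moment at which its call begins: read the wrist's pose just before it. There is no depth.
- arm.hand_in(): hands the job in; it is judged then, once.
The state is a dict: "time_s": time; "qpos": joint angles; "dq": joint speeds; "effort": joint torques, N m; "tcp_pos": TCP position; "orientation": TCP orientation; "contact_force": force on the tool from outside, world axes, zero at the start; "ft_torque": the same for the moment, N m; "finger_gap": opening from 0.0 (shut) to 1.0 (fully open); "grasp_force": force on a finger pad.
Only numpy, scipy, OpenCV 4.12 (cv2) and the standard library are available. Lean on these libraries where they do the work, as an engineer would, in place of code of your own. Each camera call takes 0.05 s, during which the arm holds its last target. There are 200 camera calls.

### The job

Shut the laptop for the night: a highlighter has been left lying on its keyboard, so first sweep it off sideways with the fingertips until it lies on the desk clear of the laptop, not propped on its edge, then reach behind the open screen, push it forward and gently down with the fingertips until it is fully shut, and take the hand away. Pick nothing up, keep off the display glass, do not let the screen slam, and do not shove or lift the laptop. Leave the cup beside it and everything else on the desk undisturbed.

Things in the scene. Friction and masses are not known exactly. Their poses are not given: they have to be found in the camera images.
- laptop: Compact silver laptop standing loose on the desk on rubber feet, about 1.3 kg. Base 195 (its x) x 280 (its y) x 15 mm thick; origin at the centre of the underside; x points from the user's front edge to the hinged far edge, y to the user's left, z up. The deck (keys and palm rest) is flat, 15 to 16 mm above the desk.
- screen (a joint): Angle of the laptop's screen, rad: 0 fully shut (lying flat on the base), growing as it opens; it starts leaning back at about 1.7 to 1.95. Stiff friction hinge (about 0.3 N m): the screen stays at whatever angle it is left and needs about 2 to 3 N at its free edge to move; shut, it rests firmly on the base.
- screen_hinge (a point): Middle of the hinge line, 93.5 mm from the laptop's origin along its x, 16.5 mm above the desk; the axis is the laptop's y. Turns with the screen: x points from free edge to hinge, z out of the silver back (up when shut). The panel is 280 mm wide and runs from 1 to 191 mm from the hinge along -x; its silver back lies 7 mm from the hinge line along +z.
- screen_edge (a point): Middle of the screen's free edge (the upper edge when open, the front one when shut), 191 mm from the hinge, in the middle of the 5 mm thick silver shell; axes as for screen_hinge. The silver back lies 2.5 mm from here along its z.
- display: The display glass, 178 x 270 x 2 mm, on the user's side of the screen, 6 mm inside the free edge; not to be touched. Origin on the hinge line, axes as for screen_hinge.
- highlighter: Flat-bodied pale grey highlighter with a dark cap, 105 (its x, cap at +x) x 24 (y) x 14 mm high, about 22 g, loose; it lies flat on the keyboard, pointing roughly fore and aft. Origin at the centre of its underside. It may turn over as it drops off the edge, which does no harm.
- cup: Fluted grey stoneware cup without a handle, 74 mm tall, 72 mm across the rim, on a round cork coaster (96 mm across, 6 mm thick) beside the laptop, on its left or its right. Origin at the centre of its underside.
- coaster: The cork coaster under the cup, 96 mm across, 6 mm thick, loose; origin at the centre of its underside.
- mat: Grey felt mouse mat, 180 (x) x 150 (y) x 3 mm, fixed to the desk on the side of the laptop away from the cup; empty. Origin at the centre of its underside. The highlighter may come to lie on it.
- mouse: White computer mouse, 100 (x) x 58 x 32 mm, beyond the mat's far edge. Origin at the centre of its underside.
- notebook: White notebook, 152 (x) x 210 (y) x 12.5 mm, lying at the robot's right. Origin at the centre of its underside.
- spectacles: Folded black spectacles, about 25 (x) x 135 (y) x 41 mm, lying at the robot's left. Origin at the underside, below the lenses.
- phone: Dark phone lying flat beyond the laptop, 146 (x) x 71 x 8 mm. Origin at the centre of its underside.

How it is judged:
By the outcome, as a careful person would: the job done as asked, in the order asked, and still so for the second after the job is handed in, with the robot touching nothing.
It also fails if it takes over 56 s, if anything falls off the work surface, if the arm or the gripper's body presses on something with over 40 N, if the wrist force passes 120 N, or if a joint passes its speed limit or range.

## Working session

There is one attempt and no reset: what is moved stays moved. The work goes in short steps, Python scripts to look and compute and a shell command to move; the robot and the scene stay as the last step left them, time stands still between calls to the robot, and variables do not carry over. Pictures are saved under pics/ and viewed, at most 10 in all, crops included, and the job is handed in when it is done.

```bash
ls; mkdir -p pics; python3 - <<'E'
from rig import arm
import cv2
s=arm.sense();print(s['tcp_pos'],s['orientation'],s['finger_gap'],arm.finger_overhang,s['contact_force'])
for n in("top","side"):
    r=arm.read_camera(n);cv2.imwrite(f"pics/{n}0.png",r["image"])
    print(n,r["camera_matrix"].tolist(),r["rvec"],r["tvec"])
E
```

```text
pics
[0.17071092 0.54856376 0.25239109] [ 1.50340152e-01  9.88633867e-01 -9.15641683e-04 -2.76783474e-04] 0.9994833924100863 0.022 [-1.03596193  0.29025284  0.21817204]
top [[461.80114222349584, 0.0, 317.00093434303983], [0.0, 461.80114222349584, 241.13539772573176], [0.0, 0.0, 1.0]] [ 2.12819945 -2.12364329  0.223609  ] [-0.02101682  0.51641963  1.14669242]
side [[458.25158168063246, 0.0, 318.5436569360302], [0.0, 458.25158168063246, 237.26819817024153], [0.0, 0.0, 1.0]] [ 0.12657163 -2.86005773  1.22483978] [0.51921891 0.06325103 1.11562933]
```

View pics/top0.png

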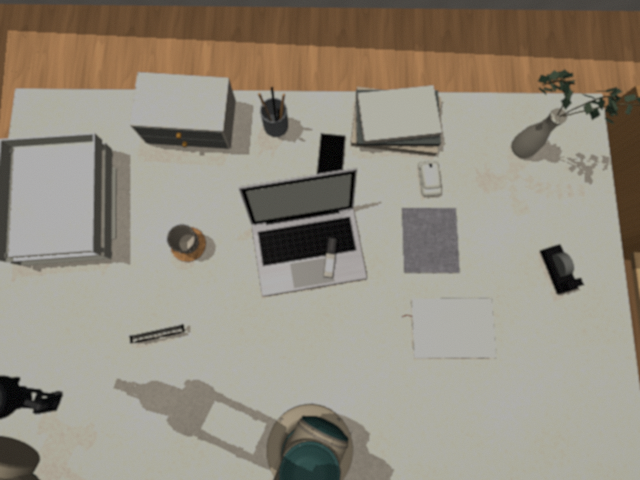

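View pics/side0.png

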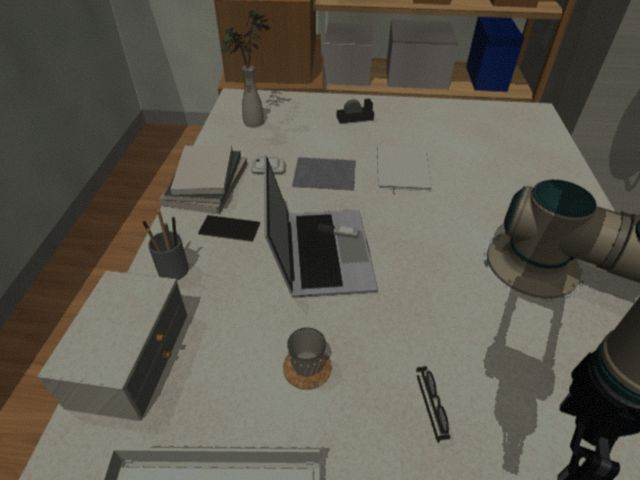

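Top view: laptop with front corners near (262,294) and (367,279), highlighter at (330,258), cup at (185,242) on the left, mat at (430,240) on the right. The sweep therefore goes right. I'll enlarge both views to get exact corners.

```bash
python3 - <<'E'
import cv2,numpy as np
t=cv2.imread("pics/top0.png")[160:305,225:385];s=cv2.imread("pics/side0.png")[150:305,250:390]
a=cv2.resize(t,(640,580),interpolation=cv2.INTER_CUBIC)
b=cv2.resize(s,(560,620),interpolation=cv2.INTER_CUBIC)[:600]
cv2.imwrite("pics/tc.png",a);cv2.imwrite("pics/sc.png",b)
E
```

```text
(no output)
```

View pics/tc.png

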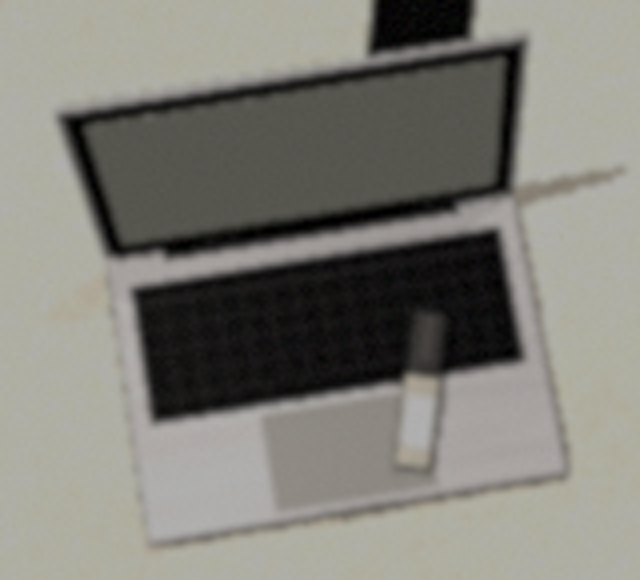

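View pics/sc.png

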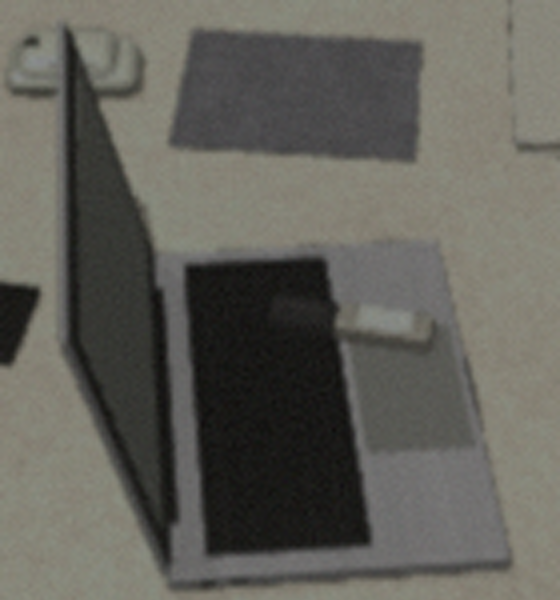

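The enlarged top crop (4x, offset 225,160) shows deck corners FL (150,540), FR (567,474), rear (108,255) and (515,195). Screen top corners are (62,115) and (524,40). The highlighter's cap end is at (431,310) and its other end at (413,468). In the side crop (4x, offset 250,150) the screen corners are at (66,345) and (66,28).

```bash
cat > h.py <<'E'
import cv2,numpy as np
from rig import arm
def P(n):
    r=arm.read_camera(n);R=cv2.Rodrigues(r["rvec"])[0];return r["camera_matrix"],R,np.array(r["tvec"]).ravel(),r["image"]
def plane(c,uv,z):
    K,R,t=c[:3];d=R.T@np.linalg.solve(K,[uv[0],uv[1],1]);o=-R.T@t;return o+d*(z-o[2])/d[2]
def tri(a,ua,b,ub):
    X=cv2.triangulatePoints(a[0]@np.c_[a[1],a[2]],b[0]@np.c_[b[1],b[2]],np.float64(ua).reshape(2,1),np.float64(ub).reshape(2,1)).ravel();return X[:3]/X[3]
def proj(c,X): return cv2.projectPoints(np.float64(X).reshape(-1,3),cv2.Rodrigues(c[1])[0],c[2],c[0],None)[0].reshape(-1,2)
E
python3 - <<'E'
from h import *
np.set_printoptions(precision=4,suppress=True)
T=P("top");S=P("side")
t=lambda x,y:(225+(x-1.5)/4,160+(y-1.5)/4); s=lambda x,y:(250+(x-1.5)/4,150+(y-1.5)/4)
FL,FR,RL,RR=[plane(T,t(*p),.015) for p in((150,540),(567,474),(108,255),(515,195))]
print(FL,FR,RL,RR,np.linalg.norm(FL-FR),np.linalg.norm(RL-RR),np.linalg.norm(FL-RL))
u=(FL-FR)+(RL-RR);yaw=np.arctan2(-u[0],u[1]);ex=np.array([np.cos(yaw),np.sin(yaw),0]);ey=np.array([-ex[1],ex[0],0])
c=(FL+FR)/2+ex*.0975;print("yaw",yaw,"centre",c)
SL,SR=tri(T,t(62,115),S,s(66,345)),tri(T,t(524,40),S,s(66,28));print("screen",SL,SR,np.linalg.norm(SL-SR))
m=(SL+SR)/2;h=c+ex*.0935;h[2]=.0165;d=m-h;print("len",np.linalg.norm(d),"angle",np.pi-np.arctan2(d[2],d@ex))
for n,p in dict(cap=(431,310),end=(413,468)).items():
    X=plane(T,t(*p),.029);print(n,X,"lap",(X-c)@ex,(X-c)@ey)
for n,p in dict(cupc=(185,242),mat1=(402,208),mat2=(404,272),phoneL=(318,175)).items():
    X=plane(T,p,.003);print(n,X,"lap",(X-c)@ex,(X-c)@ey)
E
```

```text
[0.3808 0.1225 0.015 ] [ 0.4246 -0.1506  0.015 ] [0.5714 0.1552 0.015 ] [ 0.6144 -0.1191  0.015 ] 0.2765876331248262 0.2775726187317334 0.19338583809068477
yaw 0.15722783150105646 centre [0.499  0.0012 0.015 ]
screen [0.6128 0.1614 0.1908] [ 0.6588 -0.1084  0.1939] 0.2737078903803731
len 0.1816853874234472 angle 1.8240125910240381
cap [ 0.5317 -0.0609  0.029 ] lap 0.02250395735109931 -0.06650056850275017
end [ 0.4267 -0.0486  0.029 ] lap -0.07924240275078787 -0.03789419170015224
cupc [0.5222 0.3338 0.003 ] lap 0.07492135441896967 0.32481866069441157
mat1 [ 0.6194 -0.2538  0.003 ] lap 0.07890467505763338 -0.27078580976842764
mat2 [ 0.4427 -0.253   0.003 ] lap -0.09546707495054568 -0.24229705723150552
phoneL [ 0.713  -0.0233  0.003 ] lap 0.2074528503512646 -0.05771703303188678
```

```bash
cat >> h.py <<'E'
yaw=.157;ex=np.array([np.cos(yaw),np.sin(yaw),0]);ey=np.array([-ex[1],ex[0],0]);C=np.array([.499,.0012,0])
from scipy.spatial.transform import Rotation as Ro
def w(x,y,z): return C+ex*x+ey*y+np.array([0,0,z])
def lap(p): p=np.asarray(p)-C;return np.array([p@ex,p@ey,p[2]])
def go(target,R=None):
    s=arm.sense();Q=Ro.from_quat(s["orientation"]);np.set_printoptions(precision=3,suppress=True)
    print("t",s["time_s"],"lap",lap(s["tcp_pos"]),"F",s["contact_force"],"gap",s["finger_gap"],"ov",arm.finger_overhang)
    print("axes lap",np.array([[a@ex,a@ey,a[2]] for a in Q.as_matrix().T]).round(3).tolist())
    print("shift cm",Q.inv().apply(np.asarray(target)-s["tcp_pos"])*100)
    if R is not None: print("turn deg",(Q.inv()*R).as_rotvec(degrees=True))
DOWN=Ro.from_matrix(np.c_[ey,ex,[0,0,-1]])
E
python3 -m inch '0 0 0 0 0 8 5.5;0 0 0 0 0 8 5.5;0 0 0 0 0 8 5.5;0 0 0 0 0 8 5.5;0 0 0 0 0 8 5.5' 
python3 -m inch '0 0 0 0 0 8 5.5;0 0 0 0 0 8 5.5;0 0 0 0 0 8 5.5;0 0 0 0 0 0 5.5' 
python3 -c "
from h import *
go(w(-.028,.005,.15),DOWN)"
```

```text
time_s: 0.7
tcp_pos: [0.1709, 0.5489, 0.253]
orientation: [0.482, 0.876, -0.0, 0.0]
contact_force: [-0.2, -1.2, 0.1]
finger_gap: 0.643
grasp_force: 0.0
time_s: 1.1
tcp_pos: [0.1709, 0.5489, 0.2531]
orientation: [0.651, 0.759, -0.0, 0.0]
contact_force: [0.7, 0.3, 1.6]
finger_gap: 0.647
grasp_force: 0.0
t 1.1 lap [-0.238  0.592  0.253] F [0.681 0.311 1.578] gap 0.6471840379938351 ov 0.022
axes lap [[0.005, 1.0, -0.0], [1.0, -0.005, -0.0], [-0.0, -0.0, -1.0]]
shift cm [-58.625  21.323  10.325]
turn deg [-0.012  0.02  -0.271]
```

```bash

python3 -m inch '-4.5 1.7 0 0 0 0 5.5;-4.5 1.7 0 0 0 0 5.5;-4.5 1.7 0 0 0 0 5.5;-4.5 1.7 0 0 0 0 5.5;-4.5 1.7 0 0 0 0 5.5'  >/dev/null
python3 -m inch '-4.5 1.7 0 0 0 0 5.5;-4.5 1.7 0 0 0 0 5.5;-4.5 1.7 0 0 0 0 5.5;-4.5 1.7 0 0 0 0 5.5;-4.5 1.7 0 0 0 0 5.5'  >/dev/null
python3 -m inch '-4.5 1.5 2.5 0 0 0 5.5;-4.5 1.5 2.5 0 0 0 5.5;-4.5 1 2.5 0 0 0 5.5;0 0 2.5 0 0 0 5.5;0 0 0 0 0 0 5.5' 
python3 -c "
from h import *
go(w(-.028,.005,.045),DOWN)
r=arm.read_camera('wrist');cv2.imwrite('pics/w1.png',r['image']);print(r['camera_matrix'],r['tool_from_camera'])"
```

```text
time_s: 2.6
tcp_pos: [0.4611, 0.0093, 0.1549]
orientation: [0.652, 0.759, -0.002, -0.003]
contact_force: [-0.2, 0.3, -0.9]
finger_gap: 0.645
grasp_force: 0.0
t 2.6 lap [-0.036  0.014  0.155] F [-0.195  0.316 -0.902] gap 0.6446529840373285 ov 0.022
axes lap [[0.005, 1.0, 0.002], [1.0, -0.005, -0.007], [-0.007, 0.002, -1.0]]
shift cm [-0.919  0.904 10.979]
turn deg [-0.428 -0.142 -0.31 ]
[[371.648   0.    316.672]
 [  0.    371.648 247.714]
 [  0.      0.      1.   ]] [[-0.001 -0.964 -0.264  0.067]
 [ 1.    -0.001 -0.002  0.001]
 [ 0.002 -0.264  0.964 -0.12 ]
 [ 0.     0.     0.     1.   ]]
```

View pics/w1.png

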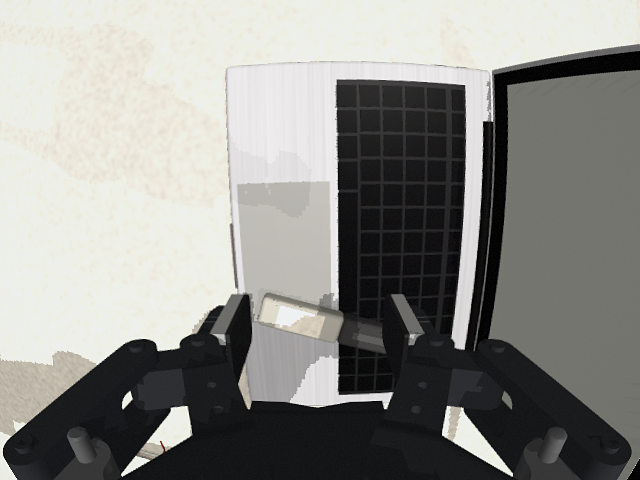

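The wrist view shows the highlighter lying between the fingers' lines at (262–400, 295–350), on the -y side of the TCP. The strip below the fingers is free, so I can descend.

```bash

python3 -m inch '0.2 0.4 3 0 0 0 5.5;0.2 0.4 3 0 0 0 5.5;0 0 2.5 0 0 0 5.5;0 0 1.5 0 0 0 5.5;0 0 0 0 0 0 5.5'
python3 -c "
from h import *
go(w(-.028,.015,.044),DOWN)"
```

```text
time_s: 3.15
tcp_pos: [0.4699, 0.0167, 0.0575]
orientation: [0.65, 0.76, -0.001, -0.001]
contact_force: [-0.7, 0.1, 0.8]
finger_gap: 0.647
grasp_force: 0.0
t 3.15 lap [-0.026  0.02   0.057] F [-0.741  0.095  0.774] gap 0.6467739587930883 ov 0.022
axes lap [[0.002, 1.0, 0.001], [1.0, -0.002, -0.002], [-0.002, 0.001, -1.0]]
shift cm [-0.483 -0.163  1.349]
turn deg [-0.116 -0.047 -0.098]
```

```bash

python3 -m inch '0 0 0.8 0 0 0 5.5;0 0 0.8 0 0 0 5.5;0 0 0 0 0 0 5.5;-1 0 0 0 0 0 5.5;-1 0 0 0 0 0 5.5'
python3 -m inch '-1 0 0 0 0 0 5.5;-1 0 0 0 0 0 5.5;-1 0 0 0 0 0 5.5;-1 0 0 0 0 0 5.5;0 0 0 0 0 0 5.5'
python3 -c "
from h import *
go(w(-.028,-.18,.041),DOWN)
r=arm.read_camera('wrist');cv2.imwrite('pics/w2.png',r['image'])"
```

```text
time_s: 3.65
tcp_pos: [0.4742, -0.005, 0.0423]
orientation: [0.651, 0.759, 0.0, 0.001]
contact_force: [0.4, 0.3, 0.4]
finger_gap: 0.647
grasp_force: 0.0
time_s: 4.15
tcp_pos: [0.4804, -0.0453, 0.0419]
orientation: [0.652, 0.758, 0.0, 0.0]
contact_force: [0.0, -0.5, 0.0]
finger_gap: 0.645
grasp_force: 0.0
t 4.15 lap [-0.026 -0.043  0.042] F [ 0.047 -0.509  0.003] gap 0.6445527939732866 ov 0.022
axes lap [[0.007, 1.0, -0.0], [1.0, -0.007, 0.001], [0.001, -0.0, -1.0]]
shift cm [-13.698  -0.14    0.096]
turn deg [ 0.044  0.026 -0.387]
```

View pics/w2.png

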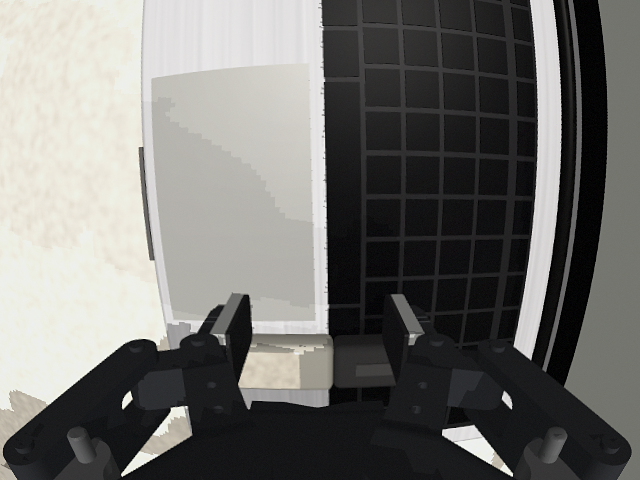

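The highlighter now lies square across both fingers at (240–400, 335–390), so it is being pushed. I'll continue past the edge.

```bash

python3 -m inch '-1.5 0 0 0 0 0 5.5;-1.5 0 0 0 0 0 5.5;-1.5 0 0 0 0 0 5.5;-1.5 0 0 0 0 0 5.5;-1.5 0 0 0 0 0 5.5'
python3 -m inch '-1.5 0 0 0 0 0 5.5;-1.5 0 0 0 0 0 5.5;-1.5 0 0 0 0 0 5.5;-1.5 0 0 0 0 0 5.5;0 0 0 0 0 0 5.5'
python3 -c "
from h import *
go(w(-.028,-.18,.041),DOWN)
for n in ('top','side'):
  cv2.imwrite('pics/%s2.png'%n,P(n)[3])
a=cv2.imread('pics/top2.png')[190:310,290:440];b=cv2.imread('pics/side2.png')[130:280,260:400]
f=lambda i:cv2.resize(i,(400,400),interpolation=cv2.INTER_CUBIC)
cv2.imwrite('pics/c2.png',np.hstack([f(a),f(b)]))"
```

```text
time_s: 4.7
tcp_pos: [0.4914, -0.1196, 0.0418]
orientation: [0.652, 0.759, 0.0, 0.0]
contact_force: [0.8, -0.5, 0.0]
finger_gap: 0.645
grasp_force: 0.0
time_s: 5.2
tcp_pos: [0.5012, -0.1796, 0.0419]
orientation: [0.652, 0.758, 0.0, 0.001]
contact_force: [-0.5, 0.2, -0.2]
finger_gap: 0.644
grasp_force: 0.0
t 5.2 lap [-0.026 -0.179  0.042] F [-0.51   0.194 -0.249] gap 0.6437584613323281 ov 0.022
axes lap [[0.007, 1.0, -0.001], [1.0, -0.007, 0.001], [0.001, -0.001, -1.0]]
shift cm [-0.109 -0.189  0.093]
turn deg [ 0.079  0.076 -0.391]
```

View pics/c2.png

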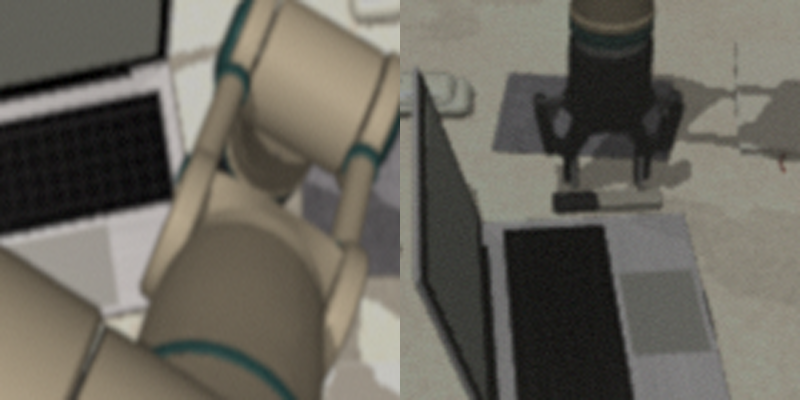

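In the side crop the highlighter (560–660, 190–212) lies between the laptop's edge and the fingers, close to the edge. I'll measure the gap.

```bash
python3 - <<'E'
from h import *
S=P("side")
f=lambda x,y:(260+(x-400)*.35,130+y*.375)
for n,p in dict(capNearTop=(555,202),endNearTop=(662,198),capNearBot=(556,212),endNearBot=(661,207),capFar=(556,192),endFar=(660,189),edgeR=(495,222),edgeF=(684,213)).items():
    print(n,[lap(plane(S,f(*p),z)).round(3)[:2].tolist() for z in(0,.014,.024)])
E
```

```text
capNearTop [[0.021, -0.175], [0.023, -0.158], [0.023, -0.146]]
endNearTop [[-0.083, -0.175], [-0.08, -0.158], [-0.078, -0.146]]
capNearBot [[0.022, -0.159], [0.023, -0.142], [0.023, -0.13]]
endNearBot [[-0.08, -0.16], [-0.077, -0.144], [-0.075, -0.132]]
capFar [[0.019, -0.191], [0.021, -0.174], [0.021, -0.162]]
endFar [[-0.083, -0.19], [-0.08, -0.173], [-0.078, -0.16]]
edgeR [[0.08, -0.147], [0.08, -0.13], [0.081, -0.119]]
edgeF [[-0.101, -0.149], [-0.098, -0.133], [-0.096, -0.121]]
```

It lies flat (bottom edge near lap y -0.16), roughly 2 cm clear of the base. I'll lift away, close the fingers and confirm from the top as I go behind the screen.

```bash

python3 -m inch '0 0 -2 0 0 0 5.5;0 0 -4 0 0 0 5.5;0 0 -4.5 0 0 0 5.5;0 0 -4.5 0 0 0 5.5;0 0 -4.5 0 0 0 5.5' >/dev/null
python3 -m inch '0 0 -4.5 0 0 0 0;0 0 -4.5 0 0 0 0;3.5 4 0 0 0 0 0;3.5 4 0 0 0 0 0;3.5 4 0 0 0 0 0' 
python3 -m inch '3.5 4 0 0 0 0 0;3.5 4 0 0 0 0 0;0 3 0 0 0 0 0;0 0 0 0 0 0 0' 
python3 -c "
from h import *
go(w(.2,0,.202),DOWN)
T=P('top');S=P('side');cv2.imwrite('pics/top3.png',T[3]);cv2.imwrite('pics/side3.png',S[3])
a=T[3][150:310,270:430];b=S[3][130:290,250:410]
f=lambda i:cv2.resize(i,(400,400),interpolation=cv2.INTER_CUBIC)
cv2.imwrite('pics/c3.png',np.hstack([f(a),f(b)]))
H=np.array([.0935,.0165])
for t in (1.57,1.4,1.2,1.0,.8,.6,.4,.2,.1,0):
  p=H+.165*np.array([-np.cos(t),np.sin(t)])+.007*np.array([np.sin(t),np.cos(t)]);print(t,'TCP x %.4f z %.4f'%(p[0]+.0145,p[1]+.022))
"
```

```text
time_s: 6.35
tcp_pos: [0.5971, -0.0606, 0.3275]
orientation: [0.651, 0.759, 0.0, 0.0]
contact_force: [1.1, 0.4, -0.4]
finger_gap: -0.001
grasp_force: 0.0
time_s: 6.75
tcp_pos: [0.6933, 0.0215, 0.3245]
orientation: [0.65, 0.76, 0.0, -0.001]
contact_force: [-0.5, 0.1, 0.8]
finger_gap: -0.0
grasp_force: 0.0
t 6.75 lap [ 0.195 -0.01   0.325] F [-0.527  0.055  0.826] gap -7.31618812963671e-05 ov 0.022
axes lap [[0.001, 1.0, 0.001], [1.0, -0.001, -0.001], [-0.001, 0.001, -1.0]]
shift cm [ 1.026  0.498 12.251]
turn deg [-0.041 -0.05  -0.045]
1.57 TCP x 0.1149 z 0.2035
1.4 TCP x 0.0869 z 0.2023
1.2 TCP x 0.0547 z 0.1948
1.0 TCP x 0.0247 z 0.1811
0.8 TCP x -0.0019 z 0.1617
0.6 TCP x -0.0242 z 0.1374
0.4 TCP x -0.0412 z 0.1092
0.2 TCP x -0.0523 z 0.0781
0.1 TCP x -0.0555 z 0.0619
0 TCP x -0.0570 z 0.0455
```

View pics/c3.png

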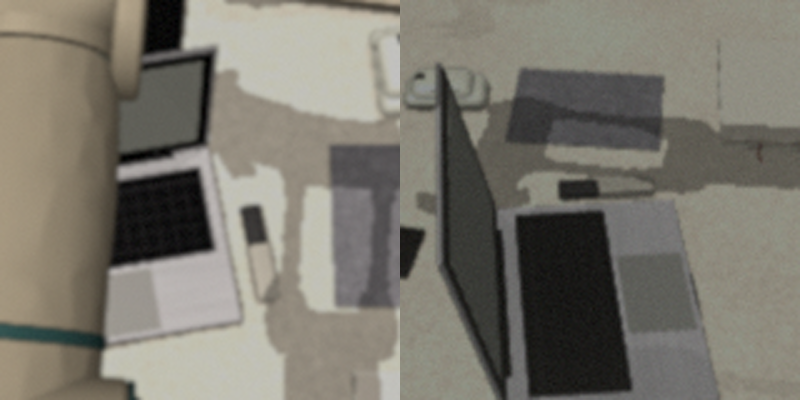

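The highlighter lies flat on the desk at crop (258,252), about 2 cm clear of the base, and the laptop has not moved. Now I'll go down behind the screen and push forward.

```bash

python3 -m inch '0.5 0.3 3 0 0 0 0;0.5 0 3 0 0 0 0;0 0 3.5 0 0 0 0;0 0 2.7 0 0 0 0;0 0 0 0 0 0 0'
python3 -m inch '0 -1 0 0 0 0 0;0 -1 0 0 0 0 0;0 -1 0 0 0 0 0;0 -0.8 0 0 0 0 0;0 -0.8 0 0 0 0 0'
python3 -c "
from h import *
go(w(.115,0,.2035),DOWN)"
```

```text
time_s: 7.35
tcp_pos: [0.6882, 0.0283, 0.2008]
orientation: [0.652, 0.758, -0.003, -0.004]
contact_force: [-0.5, 0.2, -0.8]
finger_gap: -0.0
grasp_force: 0.0
time_s: 7.85
tcp_pos: [0.6476, 0.0217, 0.2067]
orientation: [0.651, 0.759, 0.002, 0.002]
contact_force: [2.4, 1.0, 2.3]
finger_gap: -0.002
grasp_force: 1.4
t 7.85 lap [ 0.15  -0.003  0.207] F [2.444 1.008 2.277] gap -0.0015276930217903153 ov 0.022
axes lap [[0.005, 1.0, -0.001], [1.0, -0.005, 0.005], [0.005, -0.001, -1.0]]
shift cm [ 0.277 -3.498  0.298]
turn deg [ 0.298  0.038 -0.298]
```

```bash

python3 -m inch '0.1 -0.8 0.1 0 0 0 0;0.1 -0.8 0.1 0 0 0 0;0 -0.8 0.1 0 0 0 0;0 -0.8 0 0 0 0 0;0 -0.8 0 0 0 0 0'
python3 -c "
from h import *
go(w(.0869,0,.2023),DOWN)"
```

```text
time_s: 8.35
tcp_pos: [0.6063, 0.0177, 0.2016]
orientation: [0.651, 0.759, -0.0, -0.0]
contact_force: [2.5, 0.7, 1.4]
finger_gap: 0.003
grasp_force: 1.0
t 8.35 lap [ 0.109 -0.001  0.202] F [2.54  0.663 1.427] gap 0.0029588631867707733 ov 0.022
axes lap [[0.005, 1.0, 0.0], [1.0, -0.005, -0.001], [-0.001, 0.0, -1.0]]
shift cm [ 0.041 -2.162 -0.069]
turn deg [-0.031 -0.006 -0.283]
```

```bash

python3 -m inch '0 -0.9 0 0 0 0 0;0 -0.9 0 0 0 0 0;0 -0.9 0.1 0 0 0 0;0 -0.9 0.2 0 0 0 0;0 -0.9 0.2 0 0 0 0'
python3 -m inch '0 -0.9 0.2 0 0 0 0;0 -0.8 0.3 0 0 0 0;0 -0.8 0.3 0 0 0 0;0 -0.7 0.4 0 0 0 0;0 -0.6 0.4 0 0 0 0'
python3 -c "
from h import *
go(w(-.0019,0,.1617),DOWN)"
```

```text
time_s: 8.85
tcp_pos: [0.5618, 0.0107, 0.1969]
orientation: [0.651, 0.759, -0.0, 0.0]
contact_force: [1.2, -0.3, 1.3]
finger_gap: 0.0
grasp_force: 0.8
time_s: 9.35
tcp_pos: [0.5241, 0.0053, 0.1805]
orientation: [0.651, 0.759, 0.0, -0.0]
contact_force: [0.7, -0.7, 0.7]
finger_gap: -0.002
grasp_force: 0.7
t 9.35 lap [0.025 0.    0.18 ] F [ 0.666 -0.741  0.695] gap -0.001906430427113269 ov 0.022
axes lap [[0.005, 1.0, 0.001], [1.0, -0.005, -0.0], [-0.0, 0.001, -1.0]]
shift cm [-0.029 -2.734  1.88 ]
turn deg [-0.028 -0.036 -0.294]
```

```bash

python3 -m inch '0 -0.7 0.45 0 0 0 0;0 -0.7 0.45 0 0 0 0;0 -0.7 0.5 0 0 0 0;0 -0.6 0.5 0 0 0 0;0 -0.55 0.6 0 0 0 0'
python3 -m inch '0 -0.5 0.6 0 0 0 0;0 -0.5 0.6 0 0 0 0;0 -0.5 0.6 0 0 0 0;0 -0.4 0.6 0 0 0 0;0 -0.4 0.7 0 0 0 0'
python3 -c "
from h import *
go(w(-.0412,0,.1092),DOWN)
T=P('top');S=P('side')
a=T[3][150:310,225:385];b=S[3][130:310,230:410]
f=lambda i:cv2.resize(i,(400,400),interpolation=cv2.INTER_CUBIC)
cv2.imwrite('pics/c4.png',np.hstack([f(a),f(b)]))"
```

```text
time_s: 9.85
tcp_pos: [0.4923, 0.0002, 0.1554]
orientation: [0.651, 0.759, 0.0, -0.0]
contact_force: [0.4, -0.4, 1.6]
finger_gap: 0.0
grasp_force: 0.6
time_s: 10.35
tcp_pos: [0.4698, -0.0033, 0.1243]
orientation: [0.651, 0.759, 0.0, -0.0]
contact_force: [0.4, -0.8, 1.1]
finger_gap: -0.004
grasp_force: 0.5
t 10.35 lap [-0.03   0.     0.124] F [ 0.354 -0.839  1.057] gap -0.003852659522213173 ov 0.022
axes lap [[0.005, 1.0, 0.0], [1.0, -0.005, 0.0], [0.0, 0.0, -1.0]]
shift cm [-0.022 -1.168  1.513]
turn deg [ 0.004 -0.009 -0.292]
```

View pics/c4.png

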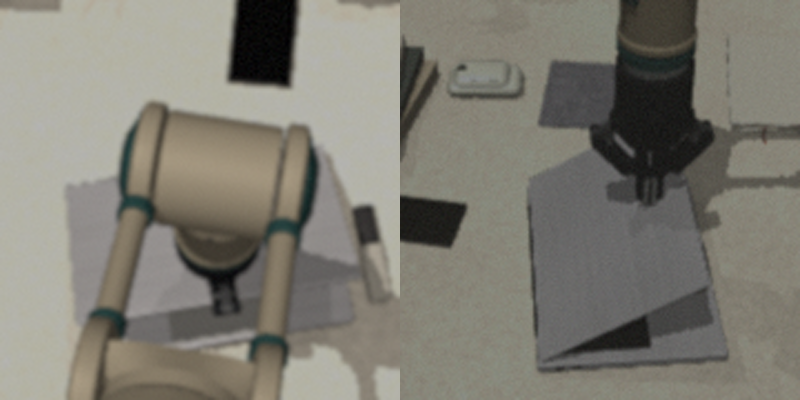

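The screen is about 30° open with the fingertips on its silver back near the edge (side crop (650,195)), and the laptop is in place. I'll continue, slowing down.

```bash

python3 -m inch '0 -0.35 0.6 0 0 0 0;0 -0.3 0.6 0 0 0 0;0 -0.3 0.6 0 0 0 0;0 -0.25 0.6 0 0 0 0;0 -0.2 0.6 0 0 0 0'
python3 -m inch '0 -0.2 0.6 0 0 0 0;0 -0.2 0.5 0 0 0 0;0 -0.15 0.5 0 0 0 0;0 -0.1 0.5 0 0 0 0;0 -0.1 0.4 0 0 0 0'
python3 -m inch '0 -0.1 0.4 0 0 0 0;0 -0.1 0.4 0 0 0 0;0 -0.1 0.3 0 0 0 0;0 0 0.3 0 0 0 0;0 0 0.2 0 0 0 0'
python3 -c "
from h import *
go(w(-.057,0,.0455),DOWN)"
```

```text
time_s: 10.95
tcp_pos: [0.4559, -0.0053, 0.0943]
orientation: [0.651, 0.759, -0.0, -0.0]
contact_force: [-0.5, 1.0, 0.5]
finger_gap: -0.001
grasp_force: 0.4
time_s: 11.45
tcp_pos: [0.4488, -0.0065, 0.0694]
orientation: [0.651, 0.759, -0.0, -0.0]
contact_force: [0.2, -0.1, 1.5]
finger_gap: 0.001
grasp_force: 0.3
time_s: 11.95
tcp_pos: [0.4456, -0.0069, 0.0535]
orientation: [0.651, 0.759, -0.0, -0.0]
contact_force: [0.2, -0.0, 0.6]
finger_gap: -0.002
grasp_force: 0.3
t 11.95 lap [-0.054  0.     0.054] F [ 0.183 -0.003  0.646] gap -0.0021871170651423027 ov 0.022
axes lap [[0.005, 1.0, 0.0], [1.0, -0.005, -0.001], [-0.001, 0.0, -1.0]]
shift cm [-0.037 -0.297  0.802]
turn deg [-0.039 -0.014 -0.285]
```

```bash

python3 -m inch '0 0 0.2 0 0 0 0;0 0 0.2 0 0 0 0;0 0 0.15 0 0 0 0;0 0 0.1 0 0 0 0;0 0 0 0 0 0 0'
python3 -m inch '0 0 0.05 0 0 0 0;0 0 0.05 0 0 0 0;0 0 0.05 0 0 0 0;0 0 0 0 0 0 0'
```

```text
time_s: 12.45
tcp_pos: [0.446, -0.0069, 0.0472]
orientation: [0.651, 0.759, 0.0, -0.0]
contact_force: [0.5, -0.3, -0.4]
finger_gap: 0.001
grasp_force: 0.0
time_s: 12.85
tcp_pos: [0.446, -0.0069, 0.0458]
orientation: [0.651, 0.759, 0.0, 0.0]
contact_force: [-0.4, -0.4, -0.2]
finger_gap: -0.001
grasp_force: 0.0
```

```bash

python3 -m inch '0 0 0.05 0 0 0 0;0 0 0.05 0 0 0 0;0 0 0.05 0 0 0 0;0 0 0 0 0 0 0'
python3 -m inch '0 0 0.05 0 0 0 0;0 0 0.05 0 0 0 0;0 0 0 0 0 0 0'
```

```text
time_s: 13.25
tcp_pos: [0.4461, -0.0069, 0.0454]
orientation: [0.651, 0.759, 0.0, 0.0]
contact_force: [-2.6, 0.1, 12.0]
finger_gap: 0.002
grasp_force: 5.9
time_s: 13.55
tcp_pos: [0.4461, -0.0069, 0.0453]
orientation: [0.651, 0.759, 0.0, 0.0]
contact_force: [-4.8, 0.1, 20.7]
finger_gap: 0.001
grasp_force: 10.5
```

Firm contact at TCP z 0.0453 m, against 0.0455 expected when shut. I'll lift off and check.

```bash

python3 -m inch '0 0 -0.1 0 0 0 0;0 0 -0.3 0 0 0 0;0 0 -1 0 0 0 0;0 0 -3 0 0 0 0;0 0 -4 0 0 0 0'
python3 -m inch '0 0 -4 0 0 0 0;2 -2 -4 0 0 0 0;4 -3 -2 0 0 0 0;4 -2 0 0 0 0 0;4 -2 0 0 0 0 0'
python3 -m inch '4 0 0 0 0 0 0;4 0 0 0 0 0 0;4 0 0 0 0 0 0;4 0 0 0 0 0 0;4 0 0 0 0 0 0'
python3 -m inch '4 0 0 0 0 0 0;4 0 0 0 0 0 0;0 0 0 0 0 0 0;0 0 0 0 0 0 0'
python3 -c "
from h import *
T=P('top');S=P('side')
a=T[3][150:310,170:450];b=S[3][130:400,230:410]
cv2.imwrite('pics/c5.png',np.hstack([cv2.resize(a,(500,286)),cv2.resize(b,(191,286))]))"
```

```text
time_s: 14.05
tcp_pos: [0.4445, -0.0067, 0.1272]
orientation: [0.651, 0.759, -0.001, -0.002]
contact_force: [0.8, 0.2, -0.9]
finger_gap: 0.004
grasp_force: 0.0
time_s: 14.55
tcp_pos: [0.3375, 0.1162, 0.2272]
orientation: [0.652, 0.758, 0.001, 0.001]
contact_force: [0.4, 1.4, -0.6]
finger_gap: -0.005
grasp_force: 0.0
time_s: 15.05
tcp_pos: [0.3073, 0.3146, 0.2264]
orientation: [0.651, 0.759, 0.0, 0.0]
contact_force: [0.8, -0.1, 0.4]
finger_gap: -0.001
grasp_force: 0.0
time_s: 15.45
tcp_pos: [0.2955, 0.3922, 0.2258]
orientation: [0.651, 0.759, -0.001, 0.0]
contact_force: [0.2, -0.2, -0.2]
finger_gap: -0.002
grasp_force: 0.0
```

View pics/c5.png

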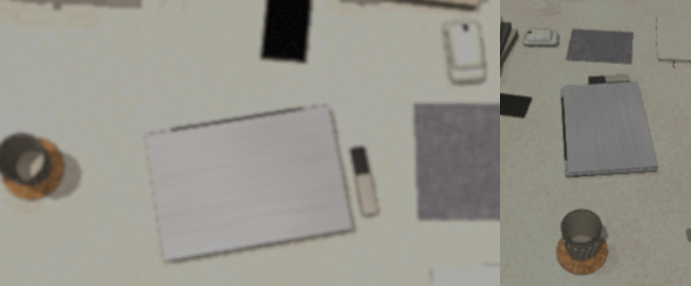

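The laptop is flat shut and unmoved, and the highlighter lies at (364,180), clear of its edge. The cup, mouse and phone are in place.

```bash
python3 -c "
from rig import arm
print(arm.hand_in())"
```

```text
the job is handed in; nothing more can be done
None
```

The job is handed in at about 15.5 s: the highlighter was swept onto the desk about 2 cm clear of the laptop, the screen is fully shut, the hand is away, and the cup, mouse and phone look undisturbed in the last pictures.

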